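# Set a clay ornament under the lining pen

### The arm

A 6-joint arm with a two-finger parallel gripper is mounted at the origin on the work surface. World frame = base frame: x ahead of the robot, y to its left, z up, the work surface at z = 0. Lengths are in m, angles in rad, forces in N, time in s.
With the tool pointing down it reaches from about 0.35 to 0.85 m from the base axis. Payload 8.1 kg.
Tool frame: the origin (TCP) lies at the centre of the arm's flange, where the gripper is bolted on; the fingertips stand 186 mm ahead of it and the grasp point (between the pads) lies 167 mm ahead of it; z points along the fingers, y is the direction in which the jaws open and shut (so a half turn about z gives the same grasp; the last joint's range is limited). The gripper opens to 93 mm and grips with 3 to 60 N. Pads are 15 mm wide; open, the fingers measure 128 mm over their backs; the gripper's body (75 mm by 188 mm) begins 65 mm behind the grasp point.
Start: joints at [1.019, 0.13, 1.488, -0, 1.523, -0.085], TCP at [0.27, 0.536, 0.405] pointing down, gripper open.
Joint ranges: [-2.96, 2.96], [-0.89, 2.26], [0.02, 2.5], [-1.34, 4.48], [0, 2.73], [-2.66, 2.66]. Speed limits (rad/s): [2.39, 2.39, 2.79, 3.14, 3.14, 3.14].

### API

Orientations are given as a rotation vector (axis times angle).
In Python, from plant import robot, viewer, order gives the robot as it stands.
- The arm moves only by the tool apply_moves, never from a script. Its argument "deltas" is a list of rows, each a list of 3 entries, a list of its own where there are three numbers: the finger opening in mm, from 0 to 93, then the shift along the tool's x, y, z in mm, then the turn about the tool's z in rad. In form: [[grip, [dx, dy, dz], yaw], ...]. A call has 1 to 5 rows; each row shifts and turns the commanded pose from where the row before left it, along the tool's axes as they then stand; what a row does not reach is not made up. A row lasts 1/8 s, in which the tool goes at most 62.5 mm and 10.7 degrees, less where a joint would pass 70% of its speed; a pose out of reach is approached as far as the arm can. A call is refused whole if a number of a shift passes 62.5 or a number of a turn 0.188, either way. A call with a gripper value outside its range is refused whole. The fingers move at their own pace and stop on an object; "grip_force" is the grip in N (left out, the last holds). Time passes only in rows, so rows that do not move let the fingers close. It gives the time, the measured TCP pose, the force and the opening at its end, in the units of the state.
- robot.read_state(): the state, without advancing time (a new reading comes with each control period).
- viewer.read_camera(name): name is "side" or "top" or "wrist"; returns the picture (480x640x3 uint8, blue, green, red); there is no depth.
- viewer.get_calibration(name): a dict with "fx", "fy", "cx", "cy" (pixels), "distortion" ([k1, k2, p1, p2, k3] as OpenCV has them; the pictures are not rectified), "R" (3x3) and "t" (3): a world point X has camera coordinates R X + t. Camera axes: x right, y down, z forward; pixel columns grow to the right and rows downward; lengths in m; the calibration is good to about 2 mm. A picture is of the moment at which its call begins: read the wrist's pose just before it. get_calibration takes no time and is no camera call; for the wrist camera it gives the pose at the moment of the call.
- order.close_job(): hands the job in, once; it reports no verdict.
The state is a dict: "t": time; "q": joint angles; "dq": joint speeds; "joint_torque": joint torques, N m; "tool_pos": TCP position; "orientation": TCP orientation; "force": force on the tool from outside, world axes, zero at the start; "wrist_torque": the same for the moment, N m; "opening": finger opening in m.
Only numpy, scipy, OpenCV 4.12 (cv2) and the standard library are available. Lean on these libraries where they do the work, as an engineer would, in place of code of your own. Each camera call takes 0.05 s, during which the arm holds its last target. There are 200 camera calls.

### The job

Lift the smallest of the three white clay discs gently (the dry clay crumbles if it is gripped with more than about 20 N) and set it down flat, without dropping it, centred on the little rubber pad of the lining stand. Then, with the disc let go, swing the raised pen arm all the way down by its cross bar so that the sprung pen rests on the disc. Leave the other things on the table where they are.

Things in the scene. Friction and masses are not known exactly. Their poses are not given: they have to be found in the camera images.
- small_disc: the ornament to handle: a plain white dry-clay disc, 56 mm in diameter and 16 mm thick, about 55 g, lying flat on the table; crumbles if gripped with more than about 20 N (20 N on each finger); origin at the centre of its underside, z up
- large_disc_a: a white clay disc 82 mm in diameter, 14 mm thick, to be left alone; origin at the centre of its underside
- large_disc_b: a white clay disc 78 mm in diameter, 14 mm thick, to be left alone; origin at the centre of its underside
- stand: the lining stand, fixed: wooden base 310 x 130 x 20 mm with a round aluminium turntable (110 mm across, top 32 mm above the table, does not turn) near one end and a post at the other. Origin on the table under the turntable's centre; its x axis points from the turntable to the post (at x = 170 mm), z up
- pad_top (a point): centre of the top of the black rubber pad on the turntable: 46 mm in diameter, 6 mm thick, its top 38 mm above the table; the disc overhangs it by 5 mm all round
- pivot (a point): pivot of the pen arm, at the top of the post, 82 mm above the table; the pivot axis is the stand's y axis
- pen_arm (a joint): angle of the pen arm above level (rad): 0 is fully down against its stop (arm level, reaching from the post over the turntable), at the start raised to 1.15 to 1.4 and free of the space over the pad; stops at 0 and 1.5. A stiff hinge: it stays where it is left, and moves with about 2 N at the cross bar
- cross_bar (a point): grip point on the steel cross bar of the pen arm: a round bar 10 mm in diameter, parallel to the stand's y axis, sticking out 65 mm to the stand's -y side of the arm with a 14 mm black ball at its end; 125 mm from the pivot. This point is on the bar's axis, 42 mm from the arm's centre line, level with the pivot when the arm is down
- pen: a short grey marker, 13 mm thick, held square to the arm 155 mm from the pivot, sprung along its length with 12 mm of travel; origin on the arm's centre line; its tip is 34 mm below the origin and its top 36 mm above when the arm is down. With the arm down the tip presses lightly on the disc 15 mm from the pad's centre
- paint_brush: a brush 200 mm long lying on the table; leave alone
- marker: a black marker 13 cm long, 14 mm thick, lying on the table; leave alone
- water_cup: a white cup 72 mm across, 85 mm tall; leave alone
Not all that is in view belongs to the job. What is shaped like the small_disc but blue, purple or turquoise is not meant.

How it is judged:
On the way, in this order (a step that is already met when the one before it is completed fails the run):
1. the small disc lies flat and let go on the pad, within 10 mm of its centre, while the pen arm is still raised (horizontal distance between small_disc and pad_top below 0.01 m and z of small_disc in the frame of stand between 0.034 and 0.042 m and contact force between the fingers and small_disc below 0.01 N and value of joint pen_arm above 0.8 rad), for 0.2 s.
2. the pen arm is down and the pen rests on the disc (value of joint pen_arm below 0.06 rad and contact force between pen and small_disc above 0.05 N), for 0.2 s.
At the end, for the whole second after the job is handed in: the small disc lies flat and still on the rubber pad, its centre within 10 mm of the pad's, the pen arm is within 0.06 rad of fully down and the pen's tip rests on the disc (all of step 2 and horizontal distance between small_disc and pad_top below 0.01 m and z of small_disc in the frame of stand between 0.034 and 0.042 m and angle between small_disc's own z axis and vertical below 0.1 rad and linear speed of small_disc below 0.02 m/s); the robot touches nothing.
It fails at once if the small disc is gripped or pressed too hard: the two fingers' forces on it, added up, exceed 44 N (22 N a finger) (contact force between the fingers and small_disc above 44 N).
It fails at once if the small disc is dropped or knocked (moves faster than 0.35 m/s while no finger touches it) (contact force between the fingers and small_disc below 0.01 N and linear speed of small_disc above 0.35 m/s).
It fails at once if the pen is jabbed on the disc with more than 8 N (contact force between pen and small_disc above 8 N).
It fails at once if another thing on the table is moved by more than 30 mm (distance of any of large_disc_a, large_disc_b, paint_brush, marker, water_cup from where it was at the start of the episode above 0.03 m).
It also fails if it takes over 64 s, if anything falls off the work surface, if the arm or the gripper's body presses on something with over 40 N, if the wrist force passes 120 N, or if a joint passes its speed limit or range.

## Working session

There is one attempt and no reset: what is moved stays moved. The work goes in short steps, Python scripts to look and compute and a tool call to move; the robot and the scene stay as the last step left them, time stands still between calls to the robot, and variables do not carry over. Pictures are saved under pics/ and viewed, about 8 in all and at most 12, crops included, and the job is handed in when it is done.

Besides the shell and the picture viewer there is one more tool, called after ">>>" as name([rows], argument=value, ...), one row to a line, values as JSON. apply_moves: Moves the arm, as the interface text tells. Its arguments: {"type":"object","properties":{"deltas":{"type":"array"},"grip_force":{"type":"number"}},"required":["deltas"]}

```bash
ls; mkdir -p pics; cat > h.py <<'E'
import numpy as np, cv2
from plant import robot, viewer, order
def cal(n):
    c=viewer.get_calibration(n); K=np.array([[c["fx"],0,c["cx"]],[0,c["fy"],c["cy"]],[0,0,1.]])
    return K,np.array(c["distortion"],float),np.array(c["R"]),np.array(c["t"])
def ray(c,uv):
    K,d,R,t=c; p=cv2.undistortPoints(np.array(uv,float).reshape(-1,1,2),K,d).reshape(-1,2)
    v=np.c_[p,np.ones(len(p))]@R; return -R.T@t, v/np.linalg.norm(v,axis=1)[:,None]
def plane(c,uv,z):
    o,v=ray(c,uv); return o+v*((z-o[2])/v[:,2])[:,None]
def proj(c,X):
    K,d,R,t=c; return cv2.projectPoints(np.array(X,float).reshape(-1,1,3),R,t,K,d)[0].reshape(-1,2)
def tri(c1,p1,c2,p2):
    o1,v1=ray(c1,p1);o2,v2=ray(c2,p2);v1=v1[0];v2=v2[0]
    s=np.linalg.lstsq(np.c_[v1,-v2],o2-o1,rcond=None)[0]
    a=o1+s[0]*v1;b=o2+s[1]*v2; return (a+b)/2,np.linalg.norm(a-b)
E
python3 - <<'E'
from h import *
for n in("top","side"):
    im=viewer.read_camera(n); cv2.imwrite(f"pics/{n}0.png",im)
    c=cal(n); print(n,-c[2].T@c[3],c[2][2],c[0][0,0])
s=robot.read_state(); print(s["t"],s["tool_pos"],s["orientation"],s["force"])
E
```

```text
pics
top [ 3.73662823e-01 -1.05753747e-03  1.34655241e+00] [ 0.12612245 -0.01753299 -0.99185973] 624.3090932686029
side [-0.03845656 -0.66907631  0.63364887] [ 0.5403193   0.64041365 -0.54582544] 493.65292007753425
0.1 [0.26986487 0.53565116 0.40379482] [-7.26386265e-01 -3.05595499e+00  2.50211103e-03] [ 0.25416538 -0.415277   -0.5257936 ]
```

View pics/top0.png

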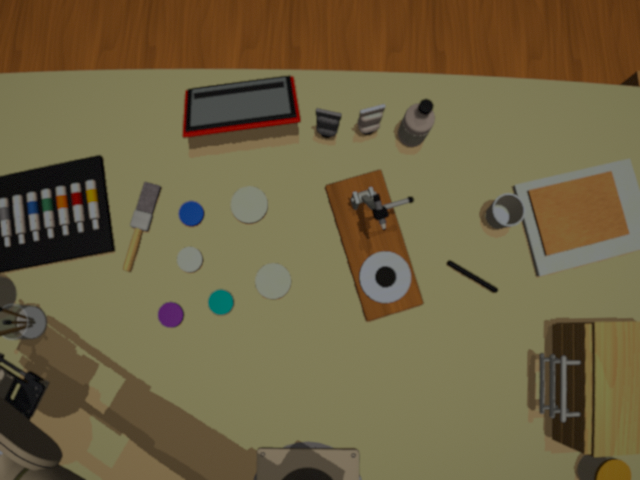

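View pics/side0.png

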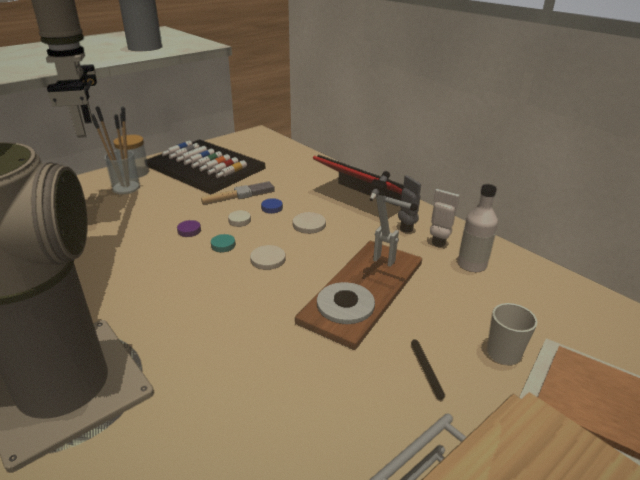

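The top view shows these disc-like things: white (249,204) and (273,281), both large; white (190,259), small; blue (191,214), purple (171,315) and turquoise (221,302). I choose the white one at (190,259). The stand's pad is at (386,277), and the post is near (372,205) with its bar and ball at (411,199).

```bash
cat > m.py <<'E'
from h import *
im=cv2.imread("pics/top0.png"); c=cal("top")
hsv=cv2.cvtColor(im,cv2.COLOR_BGR2HSV)
def near(mask,p,r=60):
    n,l,st,ce=cv2.connectedComponentsWithStats(mask.astype(np.uint8)); 
    k=l[p[1],p[0]]; return (l==k).astype(np.uint8)
print([ (p,hsv[p[1],p[0]]) for p in[(190,259),(249,204),(273,281),(210,240),(365,290),(386,277),(408,290),(345,200)]])
def outline(mask,z):
    k=max(cv2.findContours(mask,0,2)[0],key=cv2.contourArea); P=plane(c,k.reshape(-1,2).astype(float),z)
    (x,y),r=cv2.minEnclosingCircle((P[:,:2]*1000).astype(np.float32)); e=cv2.fitEllipse((P[:,:2]*1000).astype(np.float32))
    return P,e
for nm,p,z in(("small",(190,259),.016),("a",(249,204),.014),("b",(273,281),.014)):
    m=near(hsv[...,1]<75,p); P,e=outline(m,z); print(nm,m.sum(),e)
v=hsv[...,2]
m=near((v<60),(386,277)); P,e=outline(m,.038); print("pad",m.sum(),e); pad=e
m=near((hsv[...,1]<75)&(v>60),(365,285)); P,e=outline(m,.032); print("turntable",m.sum(),e)
# wood base
w=((hsv[...,0]<16)&(hsv[...,1]>120)).astype(np.uint8); w[:160]=0;w[330:]=0;w[:,:310]=0;w[:,440:]=0
k=np.vstack(cv2.findContours(w,0,2)[0]);P=plane(c,k.reshape(-1,2).astype(float),.02)
print("base",w.sum(),cv2.minAreaRect((P[:,:2]*1000).astype(np.float32)))
b=np.hstack([cv2.resize(im[225:295,150:240],None,fx=4,fy=4),]); b2=cv2.resize(im[160:330,310:430],None,fx=4,fy=4)[:600]
o=np.zeros((600,800,3),np.uint8);o[:280,:360]=b[:280,:360];o[:600,360:800]=b2[:600,:440]
s=cv2.imread("pics/side0.png");o[290:600,:355]=cv2.resize(s[165:275,355:425],(197,310))[:, :355] if 0 else 0
q=cv2.resize(s[165:275,350:430],None,fx=2.8,fy=2.8);o[290:290+q.shape[0],:q.shape[1]]=q
cv2.imwrite("pics/crop1.png",o)
E
python3 m.py
```

```text
[((190, 259), array([ 41,  21, 132], dtype=uint8)), ((249, 204), array([ 36,  31, 132], dtype=uint8)), ((273, 281), array([ 38,  29, 133], dtype=uint8)), ((210, 240), array([ 27,  81, 129], dtype=uint8)), ((365, 290), array([109,  15, 133], dtype=uint8)), ((386, 277), array([15, 51, 20], dtype=uint8)), ((408, 290), array([ 12, 132, 112], dtype=uint8)), ((345, 200), array([ 15, 190, 110], dtype=uint8))]
small 589 ((504.6147766113281, 262.4512939453125), (57.6837272644043, 57.98794174194336), 37.36353302001953)
a 1184 ((627.3521118164062, 137.00021362304688), (83.2018051147461, 83.71569061279297), 160.5149383544922)
b 1125 ((461.8532409667969, 80.7745132446289), (78.86054992675781, 79.47930908203125), 29.662002563476562)
pad 314 ((472.5102844238281, -157.29434204101562), (40.44454574584961, 41.204078674316406), 52.45365905761719)
turntable 1822 ((472.3909606933594, -157.43516540527344), (108.66767120361328, 109.57554626464844), 7.795964241027832)
base 5303 ((542.9044189453125, -133.60655212402344), (305.1183166503906, 127.31547546386719), 17.6777400970459)
```

View pics/crop1.png

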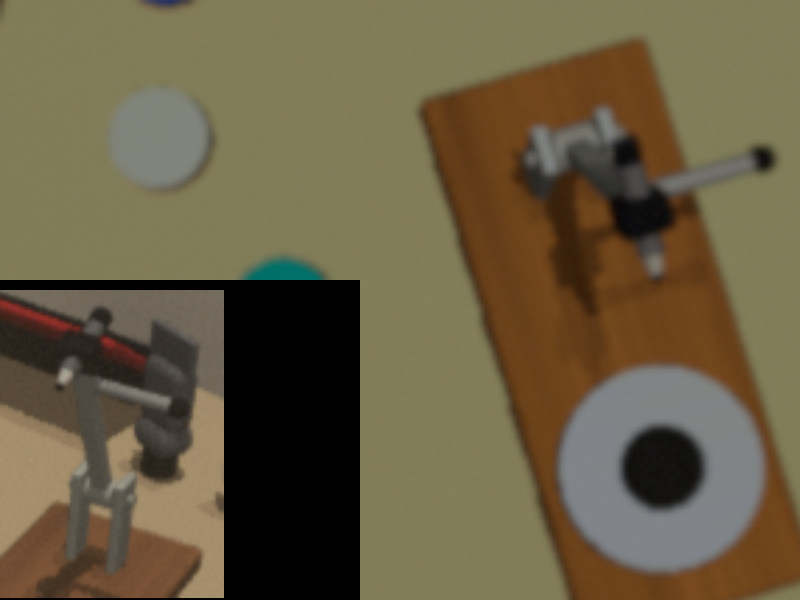

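```bash
cat > g.py <<'E'
from h import *
ct,cs=cal("top"),cal("side")
B,e=tri(ct,[411.2,199.2],cs,[414.3,204.3]); print("ball",B,"gap",e)
pad=np.array([.4724,-.1574]); ph=np.deg2rad(18.2); xs=np.array([np.cos(ph),np.sin(ph)]); ys=np.array([-xs[1],xs[0]])
d=B[:2]-pad; l=np.array([d@xs,d@ys]); print("ball in stand",l,"theta",np.arctan2(B[2]-.082,.17-l[0]),"r",np.hypot(B[2]-.082,.17-l[0]))
s=cv2.imread("pics/side0.png"); hsv=cv2.cvtColor(s,cv2.COLOR_BGR2HSV)
def comp(mask,p):
    n,lab,_,_=cv2.connectedComponentsWithStats(mask.astype(np.uint8)); m=(lab==lab[p[1],p[0]]).astype(np.uint8)
    k=max(cv2.findContours(m,0,2)[0],key=cv2.contourArea).reshape(-1,2).astype(float); return k
for nm,p,z,mask in(("small",(239,216),.016,hsv[...,1]<80),("tt",(325,300),.032,(hsv[...,1]<60)),("pad",(346,298),.038,hsv[...,2]<60)):
    k=comp(mask,p); P=plane(cs,k,z)[:,:2]*1000; print(nm,len(k),hsv[p[1],p[0]],cv2.fitEllipse(P.astype(np.float32)))
E
python3 g.py
```

```text
ball [ 0.60673626 -0.18750463  0.20275208] gap 0.002339947542457154
ball in stand [ 0.11821296 -0.07055646] theta 1.1656516485255732 r 0.13138858803388812
small 30 [ 24  45 170] ((500.305419921875, 250.91563415527344), (56.58222961425781, 80.40139770507812), 149.07383728027344)
tt 70 [ 22  31 155] ((470.5401611328125, -162.48797607421875), (107.2429428100586, 116.94569396972656), 134.26559448242188)
pad 31 [18 85 51] ((471.59222412109375, -161.66587829589844), (41.0200080871582, 43.42754364013672), 131.8748321533203)
```

```bash
cat > go.py <<'E'
from h import *
from scipy.spatial.transform import Rotation as Ro
def d(x,y,z,yawdeg=None):
    s=robot.read_state(); R=Ro.from_rotvec(s["orientation"]).as_matrix(); e=np.array([x,y,z])-s["tool_pos"]
    a=np.degrees(np.arctan2(R[1,1],R[0,1])); print("t",s["t"],"pos",np.round(s["tool_pos"],4),"ydir",round(a,2),"F",np.round(s["force"],1),"open",s["opening"],"q6",round(s["q"][5],2))
    print("tool delta mm",np.round(R.T@e*1000,1), "yaw", None if yawdeg is None else np.round(-np.radians(yawdeg-a),3), "tilt",np.round(R[:2,2],4))
E
python3 -c "
from go import *
d(.5046,.2625,.32,108.2)"
```

```text
t 0.1 pos [0.2699 0.5357 0.4038] ydir 63.26 F [ 0.3 -0.4 -0.5] open 0.09308789348892017 q6 -0.09
tool delta mm [-332.5 -138.2   84. ] yaw -0.784 tilt [-0.0008 -0.0014]
```

>>> apply_moves([
  [80,[-48,-20,12],0],
  [80,[-48,-20,12],0],
  [80,[-48,-20,12],0],
  [80,[-48,-20,12],0],
  [80,[-48,-20,12],0],
], grip_force=10)

```text
t: 0.72
tool_pos: [0.44, 0.3371, 0.344]
orientation: [-0.726, -3.056, 0.0]
force: [0.8, 0.1, 1.0]
opening: 0.0804
```

>>> apply_moves([
  [80,[-48,-20,12],0],
  [80,[-44,-18,12],0],
  [80,[0,0,0],-0.18],
  [80,[0,0,0],-0.18],
  [80,[0,0,0],-0.18],
])

```text
t: 1.35
tool_pos: [0.5043, 0.2628, 0.3201]
orientation: [0.123, -3.138, 0.001]
force: [-0.4, 0.1, 0.2]
opening: 0.08
```

>>> apply_moves([
  [80,[0,0,0],-0.18],
  [80,[0,0,0],-0.064],
  [80,[0,0,0],0],
])

```text
t: 1.72
tool_pos: [0.5042, 0.2631, 0.3203]
orientation: [0.495, -3.101, 0.0]
force: [-0.1, 0.1, -0.1]
opening: 0.0797
```

```bash
cat > w.py <<'E'
from go import *
import sys
d(.5046,.2625,.189,108.2)
c=cal("wrist"); im=viewer.read_camera("wrist"); cv2.imwrite("pics/w1.png",im); print(proj(c,[[.5046,.2625,.016]]))
o=cv2.cvtColor(im,cv2.COLOR_BGR2HSV); u,v=np.round(proj(c,[[.5046,.2625,.016]])[0]).astype(int)
print(o[v,u])
E
python3 w.py
```

```text
t 1.725 pos [0.5042 0.2631 0.3203] ydir 108.14 F [-0.1  0.1 -0.1] open 0.07974071238589436 q6 -1.5
tool delta mm [ -0.3  -0.7 131.3] yaw -0.001 tilt [-0.0008 -0.0004]
[[320.1348032  234.06978368]]
[ 18  57 134]
```

View pics/w1.png

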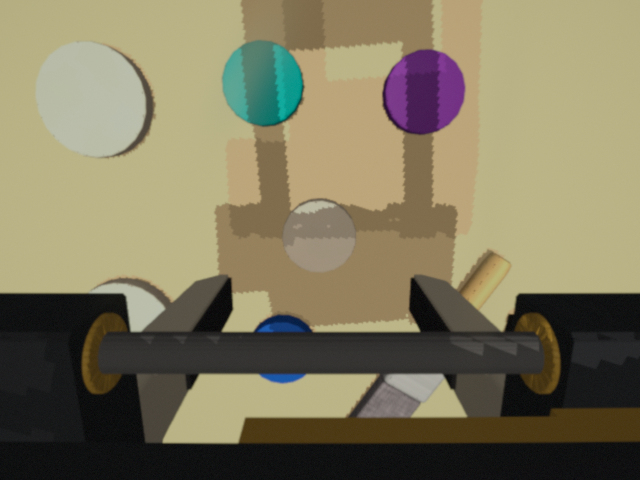

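The wrist view confirms the choice. The plain white disc is at (319,235), where I predicted (320,234), and about 73 px across, smaller than the large white ones. The jaws straddle it and nothing is in the fingers' way, so I descend.

>>> apply_moves([
  [80,[0,-0.7,45],0],
  [80,[0,0,45],0],
  [80,[0,0,28],0],
  [80,[0,0,11],0],
  [80,[0,0,1],0],
], grip_force=10)

```text
t: 2.4
tool_pos: [0.5045, 0.2625, 0.1905]
orientation: [0.495, -3.102, 0.0]
force: [-0.1, -0.2, -0.2]
opening: 0.0798
```

>>> apply_moves([
  [66,[0,0,0],0],
  [60,[0,0,0],0],
  [54,[0,0,0],0],
  [50,[0,0,0],0],
  [50,[0,0,0],0],
], grip_force=10)

```text
t: 3.02
tool_pos: [0.505, 0.2627, 0.1916]
orientation: [-0.496, 3.101, 0.0]
force: [-0.7, -0.4, 5.9]
opening: 0.0553
```

>>> apply_moves([
  [50,[0,0,0],0],
  [50,[0,0,0],0],
  [50,[0,0,-3],0],
  [50,[0,0,-8],0],
  [50,[0,0,-10],0],
])

```text
t: 3.65
tool_pos: [0.5044, 0.2625, 0.212]
orientation: [0.496, -3.101, 0.0]
force: [0.2, 0.2, -1.7]
opening: 0.0553
```

```bash
python3 -c "
from go import *
d(.4724,-.1574,.30,108.2)
im=viewer.read_camera('wrist'); im2=viewer.read_camera('side')
cv2.imwrite('pics/w2.png',np.hstack([cv2.resize(im,(400,300)),cv2.resize(im2[120:300,140:380],(400,300))]))"
```

```text
t 3.65 pos [0.5044 0.2625 0.212 ] ydir 108.17 F [ 0.2  0.2 -1.7] open 0.055342237586314146 q6 -1.5
tool delta mm [ 161.4 -388.9  -87.8] yaw -0.0 tilt [-0.0007 -0.0003]
```

View pics/w2.png

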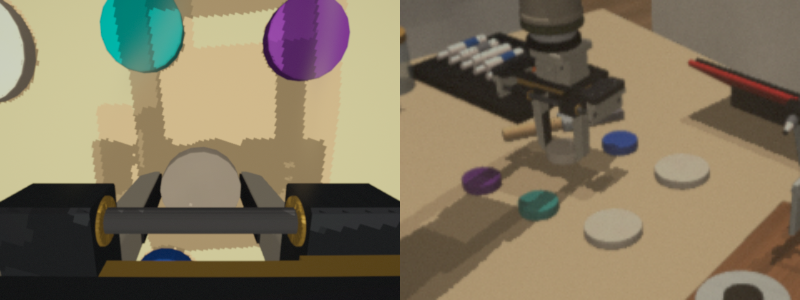

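Gripped (opening 55 mm) and lifted cleanly. I'll carry it toward the stand and stop 100 mm short to the side, for a close look at the pad.

>>> apply_moves([
  [50,[10,-20,-16],0],
  [50,[23,-40,-16],0],
  [50,[26,-46,-16],0],
  [50,[26,-46,-16],0],
  [50,[26,-46,-12],0],
])

```text
t: 4.38
tool_pos: [0.4605, 0.0383, 0.2887]
orientation: [-0.497, 3.101, -0.001]
force: [0.4, -0.4, -1.1]
opening: 0.0552
```

>>> apply_moves([
  [50,[26,-46,0],0],
  [50,[17,-32,0],0],
  [50,[7,-13,0],0],
  [50,[0,0,0],0],
])

```text
t: 4.88
tool_pos: [0.4418, -0.0626, 0.2878]
orientation: [-0.493, 3.102, 0.0]
force: [0.4, 0.4, -0.3]
opening: 0.0551
```

```bash
python3 -c "
from go import *
d(.4724,-.1574,.25,108.2)
c=cal('wrist'); im=viewer.read_camera('wrist')
p=proj(c,[[.4724,-.1574,.038],[.4724,-.1574,.032]]); print(p)
ct=cal('top'); it=viewer.read_camera('top')
hsv=cv2.cvtColor(im,cv2.COLOR_BGR2HSV)
u,v=np.round(p[0]).astype(int)
for thr in (35,45,55,65):
    n,l,st,ce=cv2.connectedComponentsWithStats((hsv[...,2]<thr).astype(np.uint8)); k=l[v,u]
    K=max(cv2.findContours((l==k).astype(np.uint8),0,2)[0],key=cv2.contourArea).reshape(-1,2).astype(float)
    print(thr,hsv[v,u],st[k],cv2.fitEllipse((plane(c,K,.038)[:,:2]*1000).astype(np.float32)))
cv2.circle(im,(int(u),int(v)),2,(0,0,255),-1)
cv2.imwrite('pics/w3.png',im)"
```

```text
t 4.875 pos [ 0.4418 -0.0626  0.2878] ydir 108.07 F [ 0.4  0.4 -0.3] open 0.055063092665773916 q6 -2.14
tool delta mm [  0.3 -99.6  37.8] yaw -0.002 tilt [0.0003 0.0002]
[[157.18005659 253.26503723]
 [161.07383347 250.61833704]]
35 [23 37 55] [     0      0    640    444 258042] ((418.8455505371094, -90.03993225097656), (313.5078430175781, 404.2164306640625), 175.4637451171875)
45 [23 37 55] [     0      0    640    444 253645] ((452.8604431152344, -65.90982055664062), (257.6566467285156, 353.62799072265625), 14.761900901794434)
55 [23 37 55] [     0      0    640    444 234706] ((451.23297119140625, -69.11805725097656), (259.2371520996094, 375.2420349121094), 2.670377016067505)
65 [23 37 55] [ 121  222   75   70 3845] ((474.8828430175781, -156.23558044433594), (41.380794525146484, 45.769657135009766), 33.707637786865234)
```

View pics/w3.png

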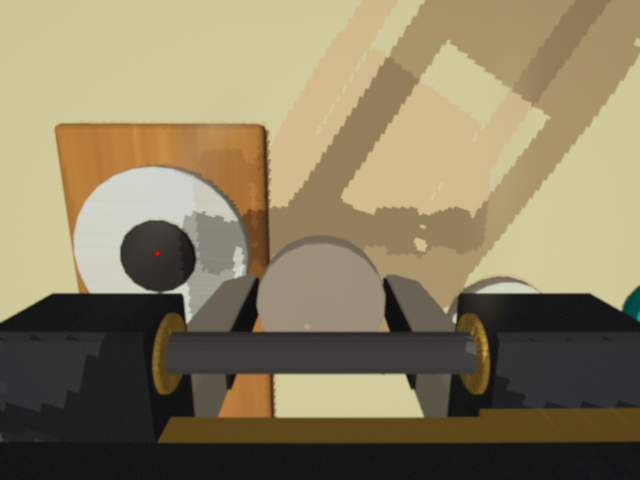

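```bash
python3 -c "
from go import *
d(.4732,-.1570,.250,108.2)
c=cal('wrist'); s=robot.read_state()['tool_pos']
print(proj(c,[[s[0],s[1],s[2]-.1905+.016]])); print(plane(c,[[321.5,301]],s[2]-.1905+.016)-s, plane(c,[[158,256]],.038))
im=cv2.imread('pics/w3.png')
K=plane(c,[[257,300],[386,300],[321.5,237]],s[2]-.1745); print(K, np.linalg.norm(K[0]-K[1]))"
```

```text
t 4.975 pos [ 0.442  -0.0615  0.2877] ydir 108.19 F [-0.1 -0.8 -0.4] open 0.055451900394561805 q6 -2.14
tool delta mm [ 1.000e-01 -1.005e+02  3.760e+01] yaw -0.0 tilt [0.     0.0006]
[[320.79254573 303.07652997]]
[[-9.82584377e-04 -9.26604364e-06 -1.74500000e-01]] [[ 0.4741906  -0.15525193  0.038     ]]
[[ 0.44898655 -0.08739192  0.11319097]
 [ 0.43212271 -0.03593415  0.11319097]
 [ 0.41470622 -0.07013966  0.11319097]] 0.05415064256600162
```

>>> apply_moves([
  [50,[0,-20,0],0],
  [50,[0,-35,0],0],
  [50,[0,-30,10],0],
  [50,[0,-15,15],0],
  [50,[0,0,10],0],
])

```text
t: 5.6
tool_pos: [0.4733, -0.1581, 0.2519]
orientation: [0.495, -3.102, -0.0]
force: [-0.9, 0.7, -0.6]
opening: 0.0556
```

```bash
python3 -c "
from go import *
d(.4735,-.1565,.229,108.2)
it=viewer.read_camera('side'); im=viewer.read_camera('wrist')
cv2.imwrite('pics/s4.png',np.hstack([cv2.resize(it[200:340,270:430],(480,420)),cv2.resize(im[180:400,180:460],(320,252),).repeat(1,0) if 0 else cv2.copyMakeBorder(cv2.resize(im[180:400,180:460],(320,252)),0,168,0,0,0)]))"
```

```text
t 5.6 pos [ 0.4733 -0.1581  0.2519] ydir 108.14 F [-0.9  0.7 -0.6] open 0.05557755917279712 q6 -2.31
tool delta mm [-0.7  1.5 22.9] yaw -0.001 tilt [-0.0007  0.0002]
```

View pics/s4.png

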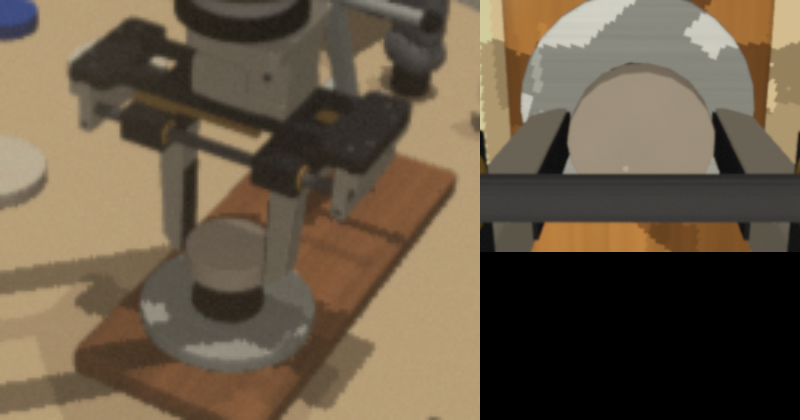

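The disc hovers level above the pad, close to centred. Now I lower it in small steps.

>>> apply_moves([
  [50,[-0.5,1,6],0],
  [50,[0,0,6],0],
  [50,[0,0,5],0],
  [50,[0,0,2],0],
  [50,[0,0,1],0],
])

```text
t: 6.32
tool_pos: [0.4731, -0.1562, 0.2327]
orientation: [0.496, -3.102, 0.0]
force: [0.7, 0.1, -0.3]
opening: 0.0556
```

>>> apply_moves([
  [50,[0,0,1],0],
  [50,[0,0,0],0],
])

```text
t: 6.58
tool_pos: [0.4731, -0.1562, 0.2318]
orientation: [-0.496, 3.102, -0.0]
force: [-0.4, 1.2, -0.1]
opening: 0.0556
```

>>> apply_moves([
  [50,[0,0,1],0],
  [50,[0,0,0],0],
])

```text
t: 6.82
tool_pos: [0.4731, -0.1562, 0.2307]
orientation: [0.496, -3.102, -0.0]
force: [0.4, 1.0, -0.9]
opening: 0.0555
```

>>> apply_moves([
  [50,[0,0,0.7],0],
  [50,[0,0,0],0],
])

```text
t: 7.08
tool_pos: [0.4731, -0.1562, 0.23]
orientation: [0.496, -3.102, -0.0]
force: [0.9, -0.3, -0.5]
opening: 0.0555
```

>>> apply_moves([
  [50,[0,0,0.7],0],
  [50,[0,0,0],0],
])

```text
t: 7.32
tool_pos: [0.4732, -0.1562, 0.2297]
orientation: [-0.496, 3.102, -0.0]
force: [-1.8, 1.8, 4.0]
opening: 0.0552
```

>>> apply_moves([
  [50,[0,0,0.5],0],
  [50,[0,0,0],0],
])

```text
t: 7.58
tool_pos: [0.4732, -0.1562, 0.2296]
orientation: [-0.496, 3.102, -0.0]
force: [-4.4, 2.4, 9.7]
opening: 0.0552
```

Contact came at z = 0.2297, as predicted (0.0380 + 0.1916). I ease off slightly and release.

>>> apply_moves([
  [50,[0,0,-0.6],0],
  [57,[0,0,0],0],
  [60,[0,0,0],0],
  [66,[0,0,0],0],
  [74,[0,0,0],0],
])

```text
t: 8.2
tool_pos: [0.4731, -0.1562, 0.2294]
orientation: [0.496, -3.102, -0.0]
force: [0.3, -0.4, -1.0]
opening: 0.0712
```

>>> apply_moves([
  [76,[0,0,0],0],
  [76,[0,0,-6],0],
  [76,[0,0,-20],0],
  [76,[0,0,-45],0],
  [76,[0,0,-45],0],
])

```text
t: 8.82
tool_pos: [0.4729, -0.1561, 0.3468]
orientation: [0.496, -3.102, -0.0]
force: [-0.1, -1.1, -0.1]
opening: 0.0761
```

```bash
python3 -c "
from go import *
d(.4735,-.1565,.345,108.2)
c=cal('wrist');im=viewer.read_camera('wrist'); print(proj(c,[[.4735,-.1565,.054]]))
print(plane(c,[[320,240],[330,240],[320,250]],.054)*1000)
cv2.imwrite('pics/w5.png',im);cv2.imwrite('pics/s5.png',viewer.read_camera('side'))"
```

```text
t 8.825 pos [ 0.4729 -0.1561  0.3468] ydir 108.17 F [-0.1 -1.1 -0.1] open 0.07605703750947557 q6 -2.31
tool delta mm [-0.5 -0.6  1.8] yaw -0.0 tilt [-0.0004  0.0002]
[[320.0735562 237.8836381]]
[[ 474.99533402 -156.06663774   54.        ]
 [ 472.77265631 -149.27721304   54.        ]
 [ 482.03761973 -153.76571121   54.        ]]
```

View pics/w5.png

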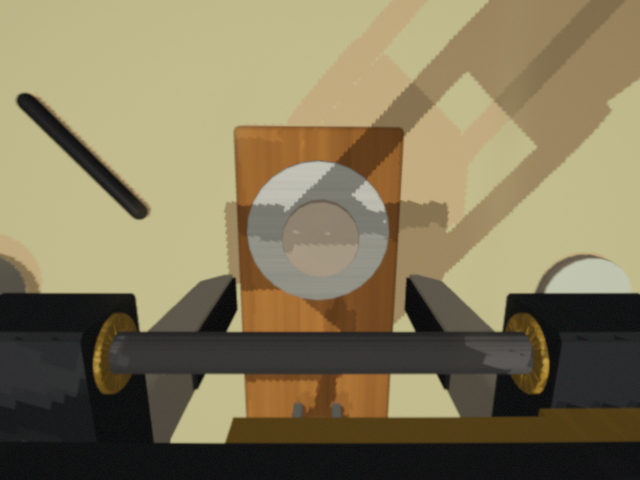

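```bash
python3 -c "
from go import *
c=cal('wrist')
print(plane(c,[[320.3,238.6]],.054),plane(c,[[318,230.5]],.032)); print(np.linalg.norm(np.diff(plane(c,[[248,230],[388,230]],.032),axis=0)))
exec(open('g.py').read().split('s=cv2')[0].replace('from h import *',''))
piv=np.array([.4735,-.1565])+.17*xs
th=1.20
for th in(1.15,1.2,1.25,1.3):
  b=piv-.125*np.cos(th)*xs-.042*ys; e=piv-.125*np.cos(th)*xs-.066*ys
  P=[[*b,.082+.125*np.sin(th)],[*e,.082+.125*np.sin(th)]]; print(th,np.round(P,4).tolist(),proj(ct,P)[1],proj(cs,P)[1])
im=viewer.read_camera('top')
o=cv2.resize(cv2.imread('pics/s5.png')[150:330,290:450],(533,600)); cv2.imwrite('pics/s5c.png',o)
"
```

```text
[[ 0.47998375 -0.1579183   0.054     ]] [[ 0.47969733 -0.16010593  0.032     ]]
0.10941711799906521
ball [ 0.60673626 -0.18750463  0.20275208] gap 0.002339947542457154
ball in stand [ 0.11821296 -0.07055646] theta 1.1656516485255732 r 0.13138858803388812
1.15 [[0.5996, -0.1593, 0.1961], [0.6071, -0.182, 0.1961]] [408.22294459 199.20009592] [411.04157336 206.43070555]
1.2 [[0.6051, -0.1574, 0.1985], [0.6126, -0.1802, 0.1985]] [407.45731595 196.07954346] [412.40450535 203.98145344]
1.25 [[0.6107, -0.1556, 0.2006], [0.6182, -0.1784, 0.2006]] [406.64624217 192.92615295] [413.76368006 201.6623794 ]
1.3 [[0.6163, -0.1537, 0.2024], [0.6238, -0.1765, 0.2024]] [405.79222116 189.75025183] [415.11470833 199.4797369 ]
```

View pics/s5c.png

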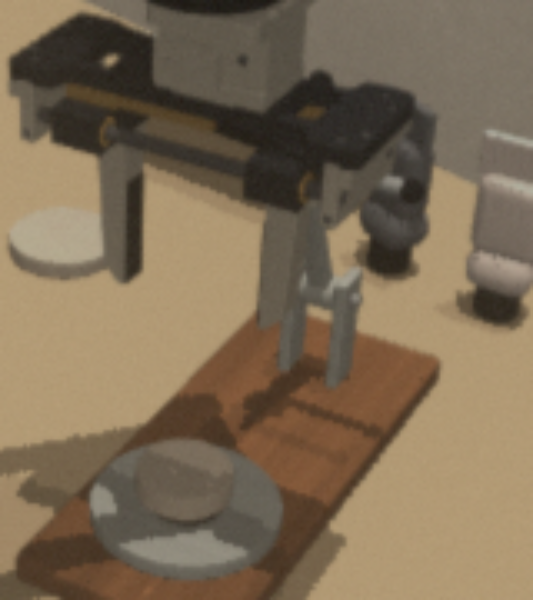

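The disc lies flat on the pad, about 2 mm off the turntable centre, and it is free of the fingers. Next I raise the tool, yaw by +π/2 so the jaws open along the stand's x axis, and go over the bar.

>>> apply_moves([
  [76,[0,0,-40],0],
  [76,[0,0,-45],0.17],
  [70,[0,0,0],0.18],
  [60,[0,0,0],0.18],
  [60,[0,0,0],0.18],
])

```text
t: 9.6
tool_pos: [0.4729, -0.1561, 0.429]
orientation: [-0.622, -3.077, -0.001]
force: [-0.2, 0.6, 0.0]
opening: 0.0605
```

>>> apply_moves([
  [60,[0,0,0],0.18],
  [60,[0,0,0],0.18],
  [60,[0,0,0],0.18],
  [60,[0,0,0],0.18],
  [60,[0,0,0],0.14],
])

```text
t: 10.22
tool_pos: [0.4729, -0.1561, 0.4289]
orientation: [-1.847, -2.538, 0.001]
force: [0.3, -0.6, 0.2]
opening: 0.06
```

```bash
python3 -c "
from go import *
d(.6006,-.1589,.43,18.2)
c=cal('wrist');print(plane(c,[[320,240]],.054))
"
```

```text
t 10.225 pos [ 0.4729 -0.1561  0.4289] ydir 17.92 F [ 0.3 -0.6  0.2] open 0.059995002313276785 q6 -0.73
tool delta mm [-42.  120.7  -1.4] yaw -0.005 tilt [-0.0022  0.001 ]
[[ 0.47893007 -0.1769258   0.054     ]]
```

>>> apply_moves([
  [60,[-10,30,0],0],
  [60,[-16,45,0],0],
  [60,[-12,35,0],0],
  [60,[-4,11,0],0],
  [60,[0,0,0],0],
])

```text
t: 10.85
tool_pos: [0.6011, -0.1582, 0.429]
orientation: [-1.84, -2.544, 0.001]
force: [-0.0, 0.3, -0.3]
opening: 0.0602
```

```bash
python3 -c "
from go import *
d(.6006,-.1589,.362,18.2)
c=cal('wrist');im=viewer.read_camera('wrist');print(proj(c,[[.6006,-.1589,.197]]))
s=viewer.read_camera('side')[100:280,310:470]
cv2.imwrite('pics/w6.png',np.hstack([cv2.resize(im,(448,336)),cv2.resize(s,(299,336))]))
"
```

```text
t 10.85 pos [ 0.6011 -0.1582  0.429 ] ydir 18.24 F [-0.   0.3 -0.3] open 0.0602320662777384 q6 -0.66
tool delta mm [-0.6 -0.6 67. ] yaw 0.001 tilt [-0.0024  0.0007]
[[319.23807999 264.58922881]]
```

View pics/w6.png

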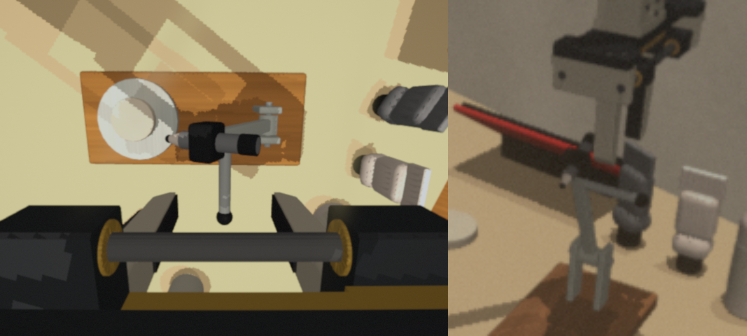

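The wrist view shows the bar running vertically at col ~320 (full image), with the ball at row ~307 and the arm at row ~200. The grip point falls midway along the bar, centred between the jaws, so I descend and grip.

>>> apply_moves([
  [60,[-0.5,-0.5,20],0],
  [60,[0,0,25],0],
  [60,[0,0,14],0],
  [60,[0,0,3],0],
  [40,[0,0,0],0],
], grip_force=15)

```text
t: 11.58
tool_pos: [0.6008, -0.1589, 0.3688]
orientation: [1.842, 2.545, 0.0]
force: [0.7, -0.0, 0.5]
opening: 0.0538
```

>>> apply_moves([
  [25,[0,0,0],0],
  [15,[0,0,0],0],
  [5,[0,0,0],0],
  [5,[0,0,0],0],
  [5,[0,0,0],0],
])

```text
t: 12.2
tool_pos: [0.6009, -0.1589, 0.3685]
orientation: [-1.842, -2.545, 0.0]
force: [-0.1, -1.0, 0.7]
opening: 0.0095
```

```bash
cat > arc.py <<'E'
from go import *
# tool deltas along arc from measured TCP; pivot (stand x=.170) about pad (.4735,-.1575)
s=robot.read_state(); ph=np.radians(18.2); xs=np.array([np.cos(ph),np.sin(ph)])
x=(s["tool_pos"][:2]-[.4735,-.1570])@xs; th=np.arccos((.17-x)/.125); print("stand x",x,"theta",th)
d(.6,-.16,.367,18.2)
T=np.linspace(th,0,int(np.ceil(th/.06))+1); Y=-.125*np.cos(T); Z=.125*np.sin(T)
print(len(T)-1,np.round(np.c_[T[1:],np.diff(Y)*1000,-np.diff(Z)*1000],1).tolist())
E
python3 arc.py
```

```text
stand x 0.12041383016018953 theta 1.1628888515001883
t 12.2 pos [ 0.6009 -0.1589  0.3685] ydir 18.22 F [-0.1 -1.   0.7] open 0.00954316592491137 q6 -0.66
tool delta mm [-0.8 -1.2  1.5] yaw 0.0 tilt [-0. -0.]
20 [[1.1, -6.6, 3.1], [1.0, -6.4, 3.5], [1.0, -6.2, 3.8], [0.9, -6.0, 4.2], [0.9, -5.7, 4.5], [0.8, -5.4, 4.8], [0.8, -5.1, 5.1], [0.7, -4.8, 5.4], [0.6, -4.5, 5.7], [0.6, -4.2, 6.0], [0.5, -3.8, 6.2], [0.5, -3.4, 6.4], [0.4, -3.1, 6.6], [0.3, -2.7, 6.8], [0.3, -2.3, 6.9], [0.2, -1.9, 7.0], [0.2, -1.5, 7.1], [0.1, -1.1, 7.2], [0.1, -0.6, 7.2], [0.0, -0.2, 7.3]]
```

The bar is gripped (9.5 mm), with θ ≈ 1.16. I follow the arc down.

>>> apply_moves([
  [5,[0,-6.6,3.1],0],
  [5,[0,-6.4,3.5],0],
  [5,[0,-6.2,3.8],0],
  [5,[0,-6.0,4.2],0],
  [5,[0,-5.7,4.5],0],
])

```text
t: 12.82
tool_pos: [0.571, -0.1686, 0.349]
orientation: [-1.842, -2.545, -0.0]
force: [1.5, 1.8, 1.0]
opening: 0.0095
```

>>> apply_moves([
  [5,[0,-5.4,4.8],0],
  [5,[0,-5.1,5.1],0],
  [5,[0,-4.8,5.4],0],
  [5,[0,-4.5,5.7],0],
  [5,[0,-4.2,6.0],0],
])

```text
t: 13.45
tool_pos: [0.5484, -0.1761, 0.3218]
orientation: [-1.841, -2.545, 0.0]
force: [-0.7, 2.4, -0.1]
opening: 0.0096
```

```bash
python3 arc.py
```

```text
stand x 0.06518858231930748 theta 0.5762876437462491
t 13.45 pos [ 0.5484 -0.1761  0.3218] ydir 18.22 F [-0.7  2.4 -0.1] open 0.009616361991425511 q6 -0.72
tool delta mm [ -0.9  54.  -45.2] yaw 0.0 tilt [-0.0003  0.0002]
10 [[0.5, -3.7, 6.1], [0.5, -3.4, 6.4], [0.4, -3.0, 6.5], [0.3, -2.6, 6.7], [0.3, -2.2, 6.8], [0.2, -1.8, 7.0], [0.2, -1.4, 7.1], [0.1, -1.0, 7.1], [0.1, -0.6, 7.2], [0.0, -0.2, 7.2]]
```

Forces are small, so I continue, slowing down near the disc.

>>> apply_moves([
  [5,[0,-3.7,6.1],0],
  [5,[0,-3.4,6.4],0],
  [5,[0,-3.0,6.5],0],
  [5,[0,-2.6,6.7],0],
  [5,[0,-2.2,6.8],0],
])

```text
t: 14.08
tool_pos: [0.5344, -0.1807, 0.2893]
orientation: [-1.842, -2.545, -0.0]
force: [0.6, 2.5, 0.7]
opening: 0.0096
```

>>> apply_moves([
  [5,[0,-1.8,7.0],0],
  [5,[0,-0.8,3.5],0],
  [5,[0,-0.6,3.5],0],
  [5,[0,-0.5,3.5],0],
  [5,[0,-0.5,3.5],0],
])

```text
t: 14.7
tool_pos: [0.5306, -0.182, 0.2687]
orientation: [1.842, 2.545, 0.0]
force: [0.2, 4.1, 2.0]
opening: 0.0092
```

>>> apply_moves([
  [5,[0,-0.4,3],0],
  [5,[0,-0.3,3],0],
  [5,[0,-0.2,2],0],
  [5,[0,0,1.5],0],
  [5,[0,0,0],0],
])

```text
t: 15.32
tool_pos: [0.5299, -0.1822, 0.2593]
orientation: [1.841, 2.545, 0.001]
force: [2.1, 5.6, 0.7]
opening: 0.0096
```

>>> apply_moves([
  [5,[0,0,1.5],0],
  [5,[0,0,1.5],0],
  [5,[0,0,0],0],
])

```text
t: 15.7
tool_pos: [0.53, -0.1822, 0.257]
orientation: [1.841, 2.545, 0.001]
force: [-1.0, 6.1, 5.9]
opening: 0.0092
```

>>> apply_moves([
  [5,[0,0,1.5],0],
  [5,[0,0,1],0],
  [5,[0,0,0],0],
])

```text
t: 16.08
tool_pos: [0.5301, -0.1825, 0.256]
orientation: [1.841, 2.544, -0.0]
force: [-7.0, 6.1, 16.6]
opening: 0.0095
```

>>> apply_moves([
  [5,[0,0,1],0],
  [5,[0,0,1],0],
  [5,[0,0,0],0],
])

```text
t: 16.45
tool_pos: [0.5302, -0.183, 0.2545]
orientation: [1.84, 2.543, -0.001]
force: [-7.2, 4.9, 18.0]
opening: 0.0094
```

The force plateaus at about 18 N at z ≈ 0.256, so the arm is against its stop and the pads are slipping. I open and retreat straight up.

>>> apply_moves([
  [20,[0,0,0],0],
  [34,[0,0,0],0],
  [36,[0,0,0],0],
  [36,[0,0,0],0],
  [36,[0,0,-5],0],
])

```text
t: 17.08
tool_pos: [0.5295, -0.1822, 0.2564]
orientation: [-1.841, -2.544, 0.001]
force: [0.1, -0.2, -0.9]
opening: 0.0359
```

>>> apply_moves([
  [36,[0,0,-15],0],
  [36,[0,0,-40],0],
  [36,[0,0,-50],0],
  [36,[0,0,-50],0],
  [36,[0,0,0],0],
])

```text
t: 17.7
tool_pos: [0.5308, -0.1827, 0.4191]
orientation: [1.835, 2.537, 0.003]
force: [0.6, -0.0, 0.1]
opening: 0.0357
```

```bash
python3 -c "
from go import *
d(.6006,-.1589,.362,18.2)
im=viewer.read_camera('wrist')
s=viewer.read_camera('side')[200:350,280:440]
cv2.imwrite('pics/w7.png',np.hstack([cv2.resize(im,(400,375)),cv2.resize(s,(400,375))]))
ct=cal('top');cs=cal('side');ph=np.radians(18.2);xs=np.array([np.cos(ph),np.sin(ph)]);ys=np.array([-xs[1],xs[0]])
b=np.array([.4735,-.157])+.045*xs-.07*ys
for z in(.082,.0895):print(proj(cs,[*b,z]))
"
```

```text
t 17.7 pos [ 0.5308 -0.1827  0.4191] ydir 18.23 F [ 0.6 -0.   0.1] open 0.035721245665245864 q6 -0.74
tool delta mm [ 1.2 73.3 57.7] yaw 0.0 tilt [ 0.01   -0.0045]
[[390.6796813  278.00114759]]
[[391.05936194 274.736656  ]]
```

View pics/w7.png

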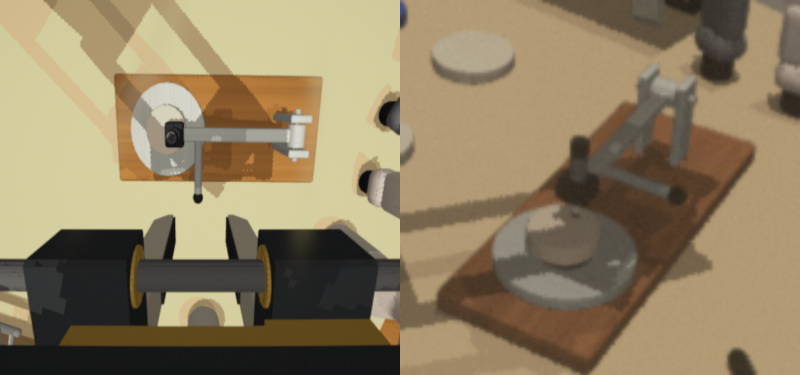

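In the side view the ball is at (390.8,278.0), and fully down predicts (390.7,278.0). The pen tip is on the disc and the gripper is clear, so I hand it in.

>>> apply_moves([
  [36,[0,0,0],0],
  [36,[0,0,0],0],
])

```text
t: 18.05
tool_pos: [0.5294, -0.1822, 0.4102]
orientation: [-1.84, -2.543, 0.001]
force: [-0.6, 1.3, 0.2]
opening: 0.0362
```

```bash
python3 -c "
from go import *
print(order.close_job())"
```

```text
the job is handed in; nothing more can be done
None
```

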